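Switch the finial feeder to its other tray

ROBOT

A 6-joint arm with a two-finger parallel gripper is mounted at the origin on the work surface. World frame = base frame: x ahead of the robot, y to its left, z up, the work surface at z = 0. Lengths are in mm, angles in rad, forces in N, time in s.
With the tool pointing down it reaches from about 275 to 1000 mm from the base axis. Payload 8.4 kg.
Tool frame: the origin (TCP) lies midway between the tips of the shut fingers; the grasp point (between the pads) lies 19 mm behind it; z points along the fingers, y is the line along which they close (so a half turn about z gives the same grasp; the last joint's range is limited). The gripper opens to 85 mm and grips with 20 to 120 N. Pads are 22 mm wide; open, the fingers measure 114 mm over their backs; the gripper's body (76 mm by 85 mm) begins 54 mm behind the grasp point. The pads swing forward as they close: fully open they stand 13 mm farther back than shut.
Start: joints at [1.174, 0.353, 1.633, -0, 1.155, -0.002], TCP at [240.389, 576.924, 231.281] pointing down, gripper open.
Joint ranges: [-2.63, 2.63], [-0.92, 2.1], [0.06, 2.66], [-1.3, 4.44], [0, 2.69], [-3.02, 3.02]. Speed limits (rad/s): [2.22, 2.22, 2.79, 3.14, 3.14, 3.14].

INTERFACE

Orientations are given as [roll, pitch, yaw] about the fixed x, y, z axes, in that order (R = Rz(yaw) Ry(pitch) Rx(roll)).
In Python, from rig import telemetry, optics, r gives the robot as it stands.
- The arm moves only by the tool play_rows, never from a script. Its arguments are lists of equal length, an entry for each row: "dp": the shift along the tool's x, y, z in units of 40 mm (1.0 is 40 mm), a list of three; "rot": the turn, a rotation vector about the tool's x, y, z in units of 6 degrees (1.0 is 6 degrees), a list of three. In form: {"dp": [[tx, ty, tz], ...], "rot": [[ax, ay, az], ...]}. A call has 1 to 5 rows; each row is the pose to reach, as a shift and turn from the pose commanded when the call began, along the tool's axes at that moment; what a row does not reach only later rows make up. A row lasts 1/12 s, in which the tool goes at most 41.7 mm and 7.16 degrees, less where a joint would pass 70% of its speed; a pose out of reach is approached as far as the arm can. A call with a gripper value outside its range is refused whole. "fingers" is the opening, from 0 (shut) to 1 (fully open), set as the call begins (left out, the last holds). The fingers move at their own pace and stop on an object; "grip_force" is the grip in N (left out, the last holds). Time passes only in rows, so rows that repeat a pose let the fingers close. It gives the time, the measured TCP pose, the force, the opening and the grip force at its end, in the units of the state.
- telemetry.sense(): the state, without advancing time (a new reading comes with each control period).
- optics.grab_frame(name): name is "scene" or "top" or "wrist"; returns a dict with "color" (420x560x3 uint8, red, green, blue), "mtx" (3x3 intrinsics, pixels), "R" (3x3) and "t" (3): a world point X has camera coordinates R X + t; the wrist camera has in their place "mount" (4x4, takes a point from camera to tool coordinates, whose origin is the TCP and whose axes are the flange's). Camera axes: x right, y down, z forward; pixel columns grow to the right and rows downward; lengths in mm; the calibration is good to about 2 mm. A picture is of the moment at which its call begins: read the wrist's pose just before it. There is no depth.
- r.sign_off(): hands the job in; it is judged then, once.
The state is a dict: "clock": time; "qpos": joint angles; "qvel": joint speeds; "joint_efforts": joint torques, N m; "eef_pos": TCP position; "tcp_rot": TCP orientation; "contact_force": force on the tool from outside, world axes, zero at the start; "wrist_torque": the same for the moment, N m; "opening": opening from 0.0 (shut) to 1.0 (fully open); "grasp_force": force on a finger pad.
Only numpy, scipy, OpenCV 4.12 (cv2) and the standard library are available. Lean on these libraries where they do the work, as an engineer would, in place of code of your own. Each camera call takes 0.05 s, during which the arm holds its last target. There are 200 camera calls.

TASK

The finial feeder is set to fill one of its two trays: without touching the brass balls, press the raised yellow tab of the red seesaw gate down with a fingertip until the gate has rocked fully over to the other side. Then push the green handle of the feed stop sideways, away from the feed chute, as far as it goes, so that all three balls run down the other chute into its tray. Grasp nothing, and leave the jars, the scraper and the brush where they are.

Things in the scene. Friction and masses are not known exactly. Their poses are not given: they have to be found in the camera images.
- feeder: Bench-top ball-finial feeder, fixed. Origin on the table under the gate's pivot; x away from the robot towards the feed chute, y left, z up. Base board 100 x 520 mm, 12 mm thick. At each end of the gate a short chute (y 100 to 170 mm either side) leads down into a tray.
- feed_end (a point): Middle of the low end of the aluminium feed chute's floor, at feeder x = 24, y = 0, 122 mm above the table. The chute rises 18 mm from here to x = 174 mm; 44 mm wide over its walls, walls 22 mm high. It drops balls on the middle of the gate.
- left_tray (a point): Centre of the floor of the left (+y) blue tray, at feeder y = 212 mm, 16 mm above the table; 100 mm (x) by 85 mm (y), walls up to 57 mm above the table.
- right_tray (a point): The same for the right (-y) orange tray, at feeder y = -212 mm.
- gate (a joint): Tilt (rad) of the red seesaw gate, -0.22 to 0.22. Positive: left (+y) end up, balls run to the right (orange) tray; negative: left end low, balls run to the left (blue) tray. It starts at, or just falling to, either end stop. Top-heavy: let go, it falls to the nearer stop; about 1 N at a tab moves it.
- gate_pivot (a point): The gate's pivot, 100 mm above the table; axis along feeder x. The gate is a trough 196 mm long (y), 44 mm wide, its front wall (x = -20 mm) rising 32 mm above the pivot; a dark steel weight stands at its front middle, up to 64 mm above the pivot, 46 mm in front of it.
- left_tab (a point): Centre of the upper face of the gate's left yellow tab in front (-x side) of the gate: 46 mm (x, feeder x -22 to -68) by 40 mm (y), 4 mm thick, at x = -45, y = 78 mm from the pivot; about 119 mm above the table when this end is up, 85 mm when down. Only the base board lies under it.
- right_tab (a point): The same for the right yellow tab, at y = -78 mm.
- stop (a joint): Opening of the feed stop, a steel blade across the feed chute: 0 = shut (balls held back), 0.045 m = fully open; slides along feeder +y (left). Friction about 1.5 N; it stays where it is left. Balls pass when it is open more than about 0.033 m.
- stop_handle (a point): Point in the feed stop's green upright handle plate, 185 mm above the table: 26 mm (x) by 6 mm (y), top 206, foot 154 mm above the table, on a flat bar (10 mm wide, top at 155 mm) from the chute. Shut, it is at feeder x = 45, y = 84 mm, 59 mm clear of the chute's wall; push its chute-side (-y) face to +y.
- ball1: Brass ball finial no. 1 (1 is nearest the stop), 30 mm diameter, about 40 g, loose; origin at its centre. It starts in the feed chute behind the stop. Not to be touched.
- ball2: Brass ball finial no. 2 (1 is nearest the stop), 30 mm diameter, about 40 g, loose; origin at its centre. It starts in the feed chute behind the stop. Not to be touched.
- ball3: Brass ball finial no. 3 (1 is nearest the stop), 30 mm diameter, about 40 g, loose; origin at its centre. It starts in the feed chute behind the stop. Not to be touched.
- amber_jar_mid (a point): Bystander: amber paint jar, 68 mm diameter, 90 mm high, upright in front of the feeder (robot side); point half-way up.
- green_jar_mid (a point): Bystander: green paint jar, 56 mm diameter, 75 mm high, upright to the right of the feed chute; point half-way up.
- scraper: Bystander: scraper lying on the table in front of the left tray, 190 mm long along its x axis; origin on the table under its middle.
- brush: Bystander: brush lying on the table in front of the right tray, 200 mm long along its x axis; origin on the table under its middle.

How it is judged:
By the outcome, as a careful person would: the job done as asked, in the order asked, and still so for the second after the job is handed in, with the robot touching nothing.
It also fails if it takes over 42 s, if anything falls off the work surface, if the arm or the gripper's body presses on something with over 40 N, if the wrist force passes 120 N, or if a joint passes its speed limit or range.

## Working session

There is one attempt and no reset: what is moved stays moved. The work goes in short steps, Python scripts to look and compute and a tool call to move; the robot and the scene stay as the last step left them, time stands still between calls to the robot, and variables do not carry over. Pictures are saved under pics/ and viewed, at most 10 in all, crops included, and the job is handed in when it is done.

Besides the shell and the picture viewer there is one more tool, called after "Call:" by a JSON object that holds its "name" and its "arguments". play_rows: Moves the arm, as the interface text tells. Its arguments: {"type":"object","properties":{"dp":{"type":"array"},"rot":{"type":"array"},"fingers":{"type":"number"},"grip_force":{"type":"number"}},"required":["dp","rot"]}

```bash
mkdir -p pics; ls
python3 - <<'E'
from rig import telemetry, optics, r
import cv2, numpy as np, pickle
d={}
for n in("scene","top"):
    f=optics.grab_frame(n); d[n]=f
    cv2.imwrite(f"pics/{n}0.png",f["color"][:,:,::-1])
    print(n,f["mtx"].round(1).tolist(),(-f["R"].T@f["t"]).round(0))
pickle.dump(d,open("f0.pkl","wb"))
s=telemetry.sense();print(s)
E
```

```text
pics
scene [[408.1, 0.0, 280.0], [0.0, 408.1, 204.5], [0.0, 0.0, 1.0]] [ 905. -204.  755.]
top [[456.4, 0.0, 276.2], [0.0, 456.4, 216.6], [0.0, 0.0, 1.0]] [ 371.   20. 1032.]
{'clock': 0.1, 'qpos': array([ 1.17359088e+00,  3.53573576e-01,  1.63407693e+00, -1.69834488e-05,
        1.15521202e+00, -2.39971514e-03]), 'qvel': array([ 0.00085239, -0.00109261, -0.00343988, -0.00036789,  0.00016444,
       -0.00016467]), 'joint_efforts': array([ 1.05092728e-03, -6.06350255e+01, -3.42818499e+01,  1.03202681e-04,
        4.11343121e-03,  3.82809858e-06]), 'eef_pos': array([240.22701328, 576.51047731, 230.63273374]), 'tcp_rot': array([-3.14032275e+00,  1.24817422e-05,  2.74679379e+00]), 'contact_force': array([ 0.41787883,  0.42788528, -0.15832386]), 'wrist_torque': array([-0.01036103,  0.04605794,  0.02147039]), 'grasp_force': 0.0, 'opening': 0.9960346245119972}
```

View pics/scene0.png

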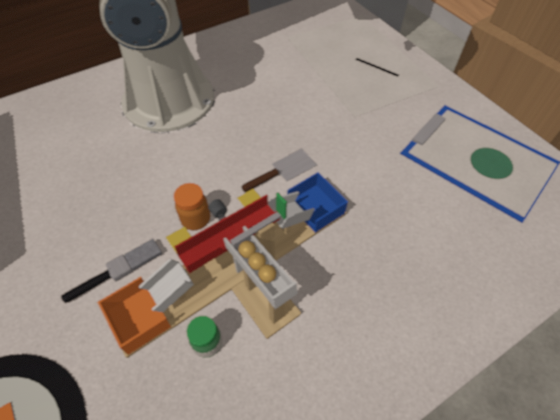

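View pics/top0.png

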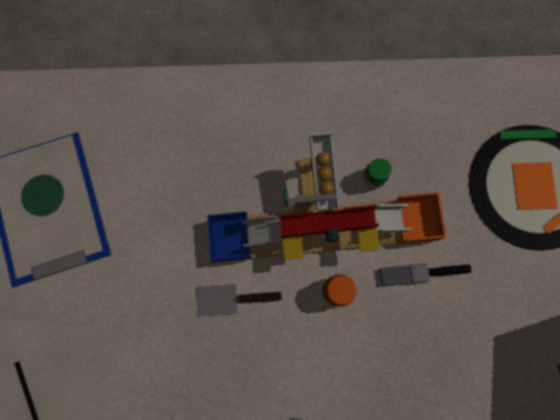

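The scene view shows the red gate with yellow tabs at about (250,198) left and (178,238) right, and the green handle at (282,205). In the top view the tabs are at (292,247) and (369,240), the handle is at (286,195), and the amber jar at (340,290) stands in front of the middle. Next I triangulate these.

```bash
cat > h.py <<'E'
import cv2, numpy as np, pickle
def P(f): return f["mtx"]@np.c_[f["R"],f["t"]]
def blob(f,lo,hi,box):
    x0,y0,x1,y1=box
    m=cv2.inRange(cv2.cvtColor(f["color"],cv2.COLOR_RGB2HSV),lo,hi)
    k=np.zeros_like(m);k[y0:y1,x0:x1]=m[y0:y1,x0:x1]
    n,_,st,c=cv2.connectedComponentsWithStats(k)
    i=1+np.argmax(st[1:,4]); return c[i],st[i]
def tri(a,pa,b,pb):
    X=cv2.triangulatePoints(P(a),P(b),np.float64(pa),np.float64(pb))[:,0];X=X[:3]/X[3]
    e=[np.linalg.norm((lambda q:q[:2]/q[2])(P(f)@np.r_[X,1])-p) for f,p in((a,pa),(b,pb))]
    return X,e
def ray(f,p,z):
    d=f["R"].T@np.linalg.inv(f["mtx"])@np.r_[p,1];c=-f["R"].T@f["t"]
    return c+d*(z-c[2])/d[2]
Y=((20,120,90),(34,255,255)); G=((50,120,40),(85,255,255))
BL=((105,150,40),(125,255,255)); OR=((4,170,60),(14,255,255))
E
python3 - <<'E'
from h import *
d=pickle.load(open("f0.pkl","rb"));s,t=d["scene"],d["top"]
for n,c,bs,bt in(("Ltab",Y,(232,180,270,215),(275,225,310,265)),("Rtab",Y,(160,220,200,255),(350,220,390,260)),("handle",G,(270,190,295,225),(278,180,295,210)),
 ("blue",BL,(280,165,355,235),(200,205,255,270)),("orange",OR,(95,270,180,355),(395,185,450,250)),("amber",OR,(165,175,220,235),(315,265,365,310)),("gjar",G,(180,310,225,360),(360,150,400,195))):
    a,sa=blob(s,*c,bs);b,sb=blob(t,*c,bt)
    X,e=tri(s,a,t,b);print(n,a.round(1),sa,b.round(1),sb,X.round(0),np.round(e,1))
for f in(s,t):
  big=cv2.resize(f["color"][:,:,::-1][(150 if f is s else 120):][:180,(90 if f is s else 190):][:,:270],None,fx=2.9,fy=2.9,interpolation=cv2.INTER_CUBIC)
  cv2.imwrite("pics/%s1.png"%("s" if f is s else "t"),big)
E
```

```text
Ltab [248.5 196.7] [238 188  22  18 195] [292.6 248.6] [283 239  21  21 356] [476.  -5. 106.] [0.7 0.5]
Rtab [178.1 236.4] [167 227  23  22 234] [368.9 240.4] [359 228  21  24 385] [ 488. -160.  110.] [0.5 0.4]
handle [280.8 205.2] [277 194   9  24 135] [285. 194.] [284 188   3  13  27] [572.   8. 184.] [0.5 0.4]
blue [319.9 200.6] [ 289  174   58   57 1657] [226.5 238.6] [ 208  212   42   49 1449] [513. 142.  26.] [1.5 1.2]
orange [132.8 316.5] [  99  279   71   74 2805] [418.1 220. ] [ 397  193   49   49 1084] [ 542. -293.   18.] [1.7 1.1]
amber [191.5 206.1] [ 175  184   34   45 1129] [341.  289.7] [327 275  29  31 679] [ 393. -104.   47.] [1.  0.8]
gjar [201.8 331.6] [188 317  29  30 680] [379.3 169.3] [368 159  23  22 369] [ 651. -201.   63.] [0.3 0.2]
```

View pics/s1.png

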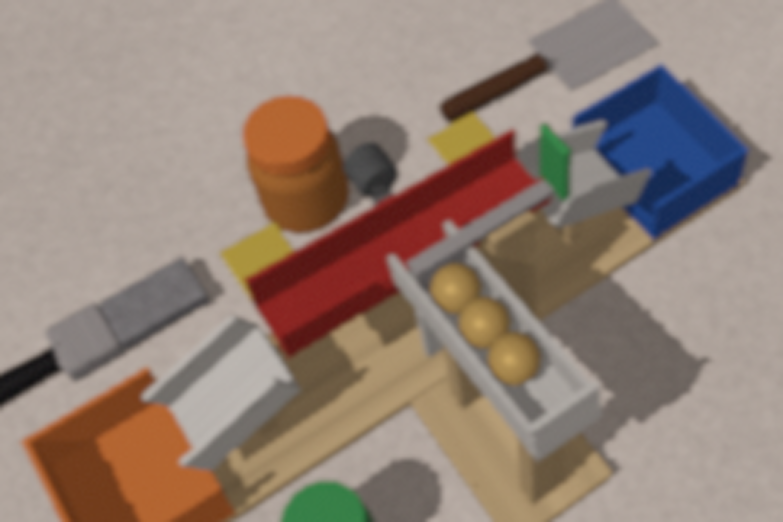

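View pics/t1.png

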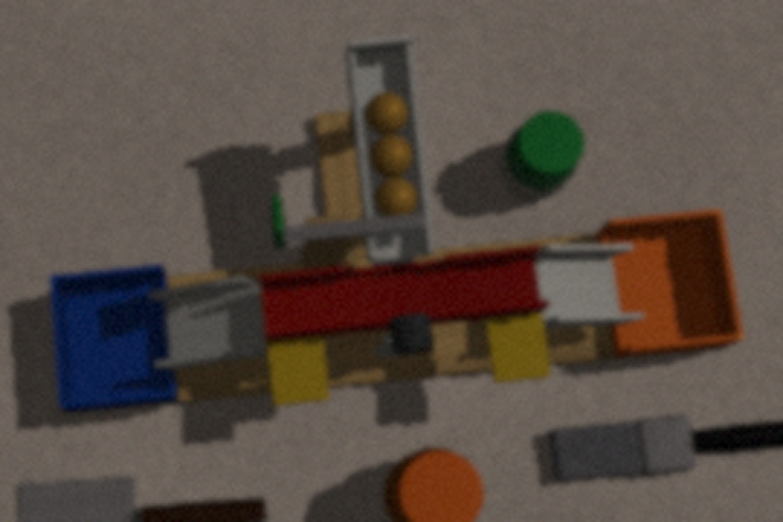

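The side crop shows the right tab (near (255,250) in the crop) slightly higher, but the two heights (106 and 110 mm) are too close to call, so the gate was still falling when the picture was taken. The top crop shows the tabs at (298,370) and (518,348), the weight at (410,332) and the handle at (279,220), left of the chute. I'll look again.

```bash
cat >> h.py <<'E'
from scipy.spatial.transform import Rotation as Ro
def look():
    from rig import optics
    s,t=optics.grab_frame("scene"),optics.grab_frame("top")
    o={}
    for n,c,bs,bt in(("L",Y,(225,170,275,225),(272,220,312,270)),("R",Y,(155,215,205,265),(348,215,392,265)),("H",G,(270,170,320,225),(255,180,295,215))):
        try:
            o[n],e=tri(s,blob(s,*c,bs)[0],t,blob(t,*c,bt)[0]);print(n,o[n].round(1),np.round(e,1))
        except Exception as x: print(n,"not seen")
    return o,s,t
def F(x,y,z,o=(527,-79),yaw=.077):
    c,s=np.cos(yaw),np.sin(yaw);return np.array([o[0]+c*x-s*y,o[1]+s*x+c*y,z])
def go(X,rpy):
    from rig import telemetry
    s=telemetry.sense();R=Ro.from_euler("xyz",s["tcp_rot"])
    print("dp",(R.inv().apply(X-s["eef_pos"])/40).round(2),"rot",(np.degrees((R.inv()*Ro.from_euler("xyz",rpy)).as_rotvec())/6).round(2),"t",s["clock"],s["eef_pos"].round(1),s["contact_force"].round(1))
E
python3 - <<'E'
from h import *
for i in range(3):o,s,t=look()
y=o["L"]-o["R"];print(np.linalg.norm(y),np.arctan2(-y[0],y[1]),(o["L"]+o["R"])/2)
for sgn in(1,-1):
    print(sgn,F(-48,84*sgn,160));go(F(-48,84*sgn,190),[np.pi,0,np.pi+.077])
print(F(45,84,185),F(0,212,16),F(0,-212,16))
E
```

```text
L [475.4  -5.2 103. ] [0.6 0.5]
R [ 488.  -159.8  112.3] [0.4 0.3]
H [572.1   8.2 184.3] [0.6 0.4]
L [473.6  -4.1  95.2] [0.9 0.7]
R [ 488.  -159.7  115.6] [0.5 0.4]
H [572.    8.2 184.4] [0.5 0.4]
L [471.5  -4.1  84.4] [1.2 0.9]
R [ 487.7 -159.2  122.8] [0.5 0.4]
H [571.6   8.3 183.6] [0.4 0.3]
160.59114020850018 0.10413397976198573 [479.57216824 -81.6590171  103.59072976]
1 [472.68061528   1.05875619 160.        ]
dp [-10.9  -11.05   1.03] rot [-0.   -0.   -4.51] t 0.4 [240.4 576.8 231.2] [ 0.6 -0.1  0.7]
-1 [ 485.60383614 -166.44345383  160.        ]
dp [-12.81 -14.79   1.03] rot [-0.   -0.   -4.51] t 0.4 [240.4 576.8 231.2] [ 0.6 -0.1  0.7]
[565.40505297   8.21268203 185.        ] [510.69212605 132.37183646  16.        ] [ 543.30787395 -290.37183646   16.        ]
```

By the third pair of pictures the gate has settled: right tab up (z 123), left tab down (z 84). So I press the right tab, which sends the balls to the orange tray. Moving above it with the fingers shut.

Call:
{"name": "play_rows", "arguments": {"dp": [[-0.65,-0.75,0],[-1.3,-1.5,0],[-1.95,-2.25,0],[-2.6,-3.0,0],[-3.25,-3.75,0]], "rot": [[0,0,-0.9],[0,0,-1.8],[0,0,-2.7],[0,0,-3.6],[0,0,-4.5]], "fingers": 0, "grip_force": 20}}

```text
clock: 0.82
eef_pos: [302.8, 386.8, 231.3]
tcp_rot: [3.142, 0.0, -3.06]
contact_force: [0.5, -0.0, -0.2]
opening: 0.299
grasp_force: 0.0
```

```bash
python3 -c "
from h import *
go(F(-48,-84,225),[np.pi,0,np.pi+.077])"
```

```text
dp [ -3.42 -14.16   0.16] rot [0.   0.   0.05] t 0.8167 [302.8 386.8 231.3] [ 0.5 -0.  -0.2]
```

Call:
{"name": "play_rows", "arguments": {"dp": [[-0.25,-1.0,0],[-0.5,-2.0,0],[-0.75,-3.0,0],[-1.0,-4.0,0],[-1.2,-5.0,0]], "rot": [[0,0,0],[0,0,0],[0,0,0],[0,0,0],[0,0,0]]}}

```text
clock: 1.23
eef_pos: [366.2, 191.0, 231.6]
tcp_rot: [3.141, 0.001, -3.065]
contact_force: [0.8, -0.7, 0.3]
opening: 0.001
grasp_force: 0.0
```

Call:
{"name": "play_rows", "arguments": {"dp": [[-0.25,-1.0,0],[-0.5,-2.0,0],[-0.75,-3.0,0],[-1.0,-4.0,0],[-1.2,-5.0,0]], "rot": [[0,0,0],[0,0,0],[0,0,0],[0,0,0],[0,0,0]]}}

```text
clock: 1.65
eef_pos: [429.5, -5.2, 231.7]
tcp_rot: [-3.142, 0.001, -3.065]
contact_force: [1.6, 0.8, 0.9]
opening: -0.001
grasp_force: 0.0
```

Call:
{"name": "play_rows", "arguments": {"dp": [[-0.25,-1.0,0],[-0.5,-2.0,0],[-0.75,-3.0,0],[-1.0,-4.15,0.1],[-1.0,-4.15,0.15]], "rot": [[0,0,0],[0,0,0],[0,0,0],[0,0,0],[0,0,0]]}}

```text
clock: 2.07
eef_pos: [483.5, -171.1, 225.6]
tcp_rot: [-3.139, 0.002, -3.068]
contact_force: [-1.1, 0.0, 0.1]
opening: 0.001
grasp_force: 0.0
```

Run:
```python
from h import *
from rig import optics,telemetry
import time
go(F(-48,-84,190),[np.pi,0,np.pi+.077])
s=telemetry.sense();f=optics.grab_frame("wrist")
print(s["opening"],f["mount"].round(2).tolist())
cv2.imwrite("pics/w1.png",f["color"][:,:,::-1])
T=np.eye(4);T[:3,:3]=Ro.from_euler("xyz",s["tcp_rot"]).as_matrix();T[:3,3]=s["eef_pos"]
M=np.linalg.inv(T@f["mount"]);f["R"],f["t"]=M[:3,:3],M[:3,3]
c,st=blob(f,*Y,(0,0,560,420));print(c,st,ray(f,c,119))
# expected position of the fingertip axis at tab height
X=f["R"]@np.r_[s["eef_pos"][:2],119]+f["t"];q=f["mtx"]@X;print("TCP down at tab:",q[:2]/q[2])
```

```text
dp [-0.06  0.11  0.89] rot [-0.03  0.02 -0.03] t 2.0667 [ 483.5 -171.1  225.6] [-1.1  0.   0.1]
0.0011521069913051792 [[-0.0, -0.96, -0.27, 66.52], [1.0, -0.0, 0.0, -1.33], [-0.0, -0.27, 0.96, -142.9], [0.0, 0.0, 0.0, 1.0]]
[294.3739726  212.38447489] [ 273  187   45   53 2190] [ 491.00105116 -160.84505581  119.        ]
TCP down at tab: [283.41414916 203.33337432]
```

View pics/w1.png

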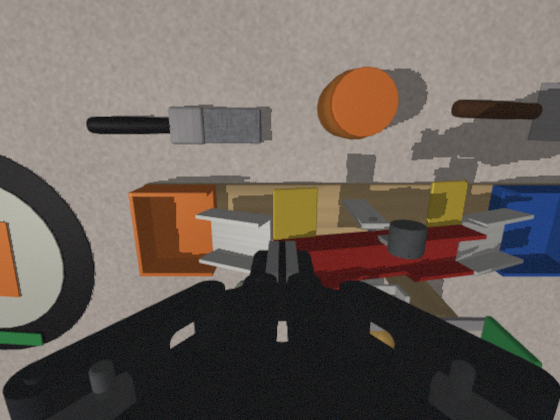

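The wrist view shows the right yellow tab raised at (294,212) and the brass weight at (407,238). The fingertips' ground point at tab height is (283,203), inside the tab but about 10 px from its outer edge. I shift it a little inward while descending.

Call:
{"name": "play_rows", "arguments": {"dp": [[-0.05,0.15,0.6],[-0.05,0.15,1.2],[-0.05,0.15,1.8],[-0.05,0.15,2.3],[-0.05,0.15,2.3]], "rot": [[0,0,0],[0,0,0],[0,0,0],[0,0,0],[0,0,0]]}}

```text
clock: 2.53
eef_pos: [480.3, -157.5, 130.0]
tcp_rot: [3.139, -0.006, -3.065]
contact_force: [-0.9, 0.6, -0.5]
opening: 0.002
grasp_force: 0.0
```

Call:
{"name": "play_rows", "arguments": {"dp": [[0,0,0.1],[0,0,0.2],[0,0,0.3],[0,0,0.4],[0,0,0.5]], "rot": [[0,0,0],[0,0,0],[0,0,0],[0,0,0],[0,0,0]]}}

```text
clock: 2.95
eef_pos: [483.6, -159.5, 113.7]
tcp_rot: [-3.141, 0.001, -3.065]
contact_force: [-0.4, 0.4, 0.2]
opening: 0.001
grasp_force: 0.1
```

Call:
{"name": "play_rows", "arguments": {"dp": [[0,0,0.1],[0,0,0.2],[0,0,0.3],[0,0,0.4],[0,0,0.5]], "rot": [[0,0,0],[0,0,0],[0,0,0],[0,0,0],[0,0,0]]}}

```text
clock: 3.37
eef_pos: [483.0, -159.4, 92.8]
tcp_rot: [3.141, -0.0, -3.065]
contact_force: [0.4, -0.6, 0.2]
opening: 0.003
grasp_force: 0.0
```

Run:
```python
from h import *
o,s,t=look()
cv2.imwrite("pics/s2.png",cv2.resize(s["color"][150:330,90:360,::-1],None,fx=2.9,fy=2.9))
go(F(-47,-84,88),[np.pi,0,np.pi+.077])
```

```text
L [486.5  -6.9 132.9] [2.1 1.6]
R not seen
H [570.7   8.4 183.7] [0.3 0.2]
dp [-0.09 -0.19  0.11] rot [ 0.   -0.01 -0.01] t 3.4667 [ 482.6 -159.2   92.5] [ 1.4 -0.1 -0.7]
```

View pics/s2.png

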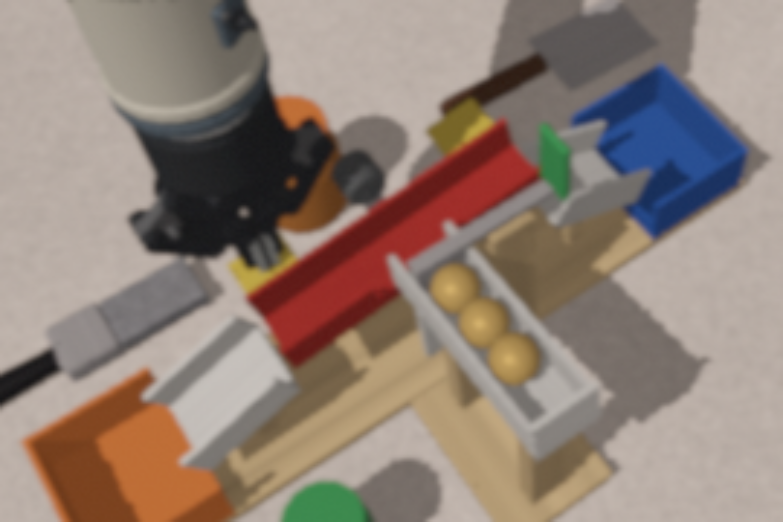

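The left tab is now up at (460,125) and the fingertip is on the lowered right tab at (265,250); the balls are still held. I press the last few mm, then lift straight up.

Call:
{"name": "play_rows", "arguments": {"dp": [[0,0,0.05],[0,0,0.1],[0,0,0.15],[0,0,0.15],[0,0,0.15]], "rot": [[0,0,0],[0,0,0],[0,0,0],[0,0,0],[0,0,0]]}}

```text
clock: 3.88
eef_pos: [483.0, -159.3, 87.2]
tcp_rot: [3.142, -0.0, -3.065]
contact_force: [-0.8, 0.1, -0.4]
opening: 0.002
grasp_force: 0.0
```

Call:
{"name": "play_rows", "arguments": {"dp": [[0,0,-0.4],[0,0,-1.2],[0,0,-2.1],[0,0,-3.0],[0,0,-3.9]], "rot": [[0,0,0],[0,0,0],[0,0,0],[0,0,0],[0,0,0]]}}

```text
clock: 4.3
eef_pos: [482.7, -159.2, 245.1]
tcp_rot: [3.142, -0.0, -3.065]
contact_force: [0.4, -0.7, -0.2]
opening: 0.003
grasp_force: 0.0
```

Run:
```python
from h import *
o,s,t=look()
for f in("s","t"): pass
print("Rtab scene",blob(s,*Y,(155,215,205,275)))
go(F(45,50,250),[np.pi,0,np.pi+.077]);print(F(45,50,250))
```

```text
L [477.8  -7.4 127.1] [0.6 0.5]
R [ 484.8 -157.8   85.3] [0.4 0.3]
H [571.6   8.4 184.4] [0.5 0.4]
Rtab scene (array([181.23580786, 241.27510917]), array([171, 232,  22,  20, 229], dtype=int32))
dp [-2.3   3.2  -0.01] rot [-0.04  0.09 -0.01] t 4.4 [ 486.3 -160.4  249.3] [-0.6  0.6 -0.7]
[568.02046671 -25.68657476 250.        ]
```

The gate is fully rocked: right tab at 85 mm, left tab up, balls still held. Next is a point above the gap between the chute and the handle.

Call:
{"name": "play_rows", "arguments": {"dp": [[-0.55,0.8,0],[-1.1,1.6,0],[-1.7,2.4,0],[-2.35,3.2,0],[-2.35,3.2,0]], "rot": [[0,0,0],[0,0,0],[0,0,0],[0,0,0],[0,0,0]]}}

```text
clock: 4.82
eef_pos: [570.3, -19.4, 243.0]
tcp_rot: [3.14, 0.003, -3.062]
contact_force: [-0.6, -1.0, 0.0]
opening: -0.003
grasp_force: 0.0
```

Run:
```python
from h import *
from rig import optics,telemetry
s=telemetry.sense();f=optics.grab_frame("wrist")
cv2.imwrite("pics/w2.png",f["color"][:,:,::-1])
T=np.eye(4);T[:3,:3]=Ro.from_euler("xyz",s["tcp_rot"]).as_matrix();T[:3,3]=s["eef_pos"]
M=np.linalg.inv(T@f["mount"]);f["R"],f["t"]=M[:3,:3],M[:3,3]
for z in(155,206):
    X=f["R"]@np.r_[s["eef_pos"][:2],z]+f["t"];q=f["mtx"]@X;print("TCP at",z,q[:2]/q[2])
c,st=blob(f,*G,(280,0,560,420));print(c,st,ray(f,c,185))
go(F(45,50,172),[np.pi,0,np.pi+.077])
```

```text
TCP at 155 [282.9784699  209.25053045]
TCP at 206 [283.51322708 231.22219906]
[319.07383628 223.9470305 ] [312 198  16  53 623] [570.54150161   6.34716377 185.        ]
dp [ 0.02 -0.1   1.77] rot [0.01 0.   0.03] t 4.8667 [568.4 -21.7 242.6] [-0.3 -1.2 -0.3]
```

View pics/w2.png

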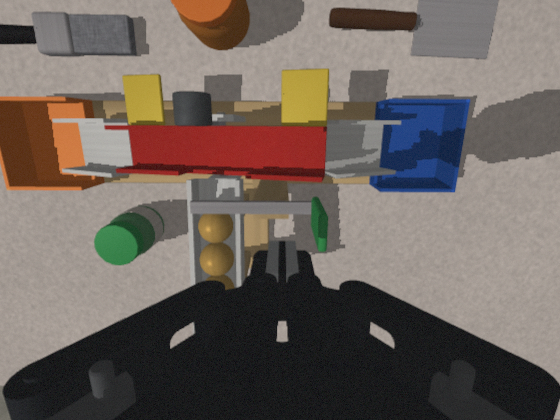

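The wrist view shows the handle at (319,224), the chute wall at x≈240 and the shut fingertips at (283,225), between them. Descending a little farther from the handle.

Call:
{"name": "play_rows", "arguments": {"dp": [[0,-0.15,0.2],[0,-0.15,0.7],[0,-0.15,1.2],[0,-0.15,1.7],[0,-0.15,1.75]], "rot": [[0,0,0],[0,0,0],[0,0,0],[0,0,0],[0,0,0]]}}

```text
clock: 5.28
eef_pos: [564.2, -32.0, 169.2]
tcp_rot: [3.141, -0.006, -3.067]
contact_force: [-0.9, -0.2, -1.5]
opening: 0.0
grasp_force: 0.0
```

Call:
{"name": "play_rows", "arguments": {"dp": [[0,0.1,0],[0,0.2,0],[0,0.3,0],[0,0.4,0],[0,0.5,0]], "rot": [[0,0,0],[0,0,0],[0,0,0],[0,0,0],[0,0,0]]}}

```text
clock: 5.7
eef_pos: [566.4, -10.2, 174.3]
tcp_rot: [-3.141, 0.002, -3.065]
contact_force: [0.4, 0.1, 0.2]
opening: 0.003
grasp_force: 0.0
```

Run:
```python
from h import *
o,s,t=look();go(F(48,113,172),[np.pi,0,np.pi+.077])
```

```text
L not seen
R not seen
H not seen
dp [-0.09  1.18  0.05] rot [-0.    0.01  0.  ] t 5.8 [566.2  -9.9 173.9] [0.2 0.3 0.2]
```

Call:
{"name": "play_rows", "arguments": {"dp": [[0,0.2,0],[0,0.4,0],[0,0.6,0],[0,0.8,0],[0,1.0,0]], "rot": [[0,0,0],[0,0,0],[0,0,0],[0,0,0],[0,0,0]]}}

```text
clock: 6.22
eef_pos: [563.0, 30.3, 173.4]
tcp_rot: [-3.142, 0.0, -3.065]
contact_force: [1.1, -1.1, 0.3]
opening: 0.0
grasp_force: 0.9
```

Call:
{"name": "play_rows", "arguments": {"dp": [[0,0.05,0],[0,0.1,0],[0,0.15,0],[0,0.15,0],[0,0.15,0]], "rot": [[0,0,0],[0,0,0],[0,0,0],[0,0,0],[0,0,0]]}}

```text
clock: 6.63
eef_pos: [562.5, 34.9, 173.3]
tcp_rot: [-3.141, 0.0, -3.065]
contact_force: [0.3, -3.8, 1.1]
opening: -0.002
grasp_force: 1.7
```

Run:
```python
from h import *
o,s,t=look();go(F(48,113,172),[np.pi,0,np.pi+.077])
a=s["color"][150:330,90:360,::-1];b=t["color"][120:300,190:460,::-1]
cv2.imwrite("pics/c3.png",cv2.resize(np.hstack([a,b]),(800,267)))
```

```text
L not seen
R [ 488.1 -157.7   90.4] [0.6 0.4]
H not seen
dp [-0.1   0.05  0.03] rot [-0.   -0.   -0.01] t 6.7333 [562.5  34.9 173.3] [ 0.8 -2.9 -0.2]
```

View pics/c3.png

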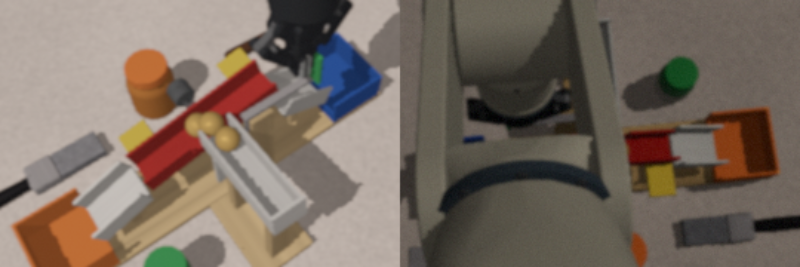

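The blade has opened and the balls are running onto the gate (around (210,127) in the left half). I keep pushing gently until it reaches the stop.

Call:
{"name": "play_rows", "arguments": {"dp": [[0,0.05,0],[0,0.1,0],[0,0.15,0],[0,0.2,0],[0,0.25,0]], "rot": [[0,0,0],[0,0,0],[0,0,0],[0,0,0],[0,0,0]]}}

```text
clock: 7.15
eef_pos: [562.5, 36.0, 173.2]
tcp_rot: [-3.126, -0.0, -3.062]
contact_force: [6.7, -63.2, -1.2]
opening: -0.003
grasp_force: 31.8
```

It's at the end stop and the force has jumped to 63 N, so I back off.

Call:
{"name": "play_rows", "arguments": {"dp": [[0,-0.3,0],[0,-0.5,0],[0,-0.6,0],[0,-0.6,-0.5],[0,-0.6,-1.3]], "rot": [[0,0,0],[0,0,0],[0,0,0],[0,0,0],[0,0,0]]}}

```text
clock: 7.57
eef_pos: [561.0, 21.6, 222.6]
tcp_rot: [3.14, -0.007, -3.066]
contact_force: [0.3, -0.0, 1.0]
opening: 0.002
grasp_force: 0.0
```

Call:
{"name": "play_rows", "arguments": {"dp": [[0,0,-0.7],[0,0,-1.4],[0,0,-2.2],[0,0,-3.0],[0,0,-3.5]], "rot": [[0,0,0],[0,0,0],[0,0,0],[0,0,0],[0,0,0]]}}

```text
clock: 7.98
eef_pos: [563.9, 22.2, 368.6]
tcp_rot: [3.141, 0.003, -3.065]
contact_force: [0.5, -0.2, 0.1]
opening: -0.002
grasp_force: 0.0
```

Call:
{"name": "play_rows", "arguments": {"dp": [[0,0,-0.1],[0,0,-0.1],[0,0,-0.1],[0,0,-0.1],[0,0,-0.1]], "rot": [[0,0,0],[0,0,0],[0,0,0],[0,0,0],[0,0,0]]}}

```text
clock: 8.4
eef_pos: [562.8, 21.4, 367.5]
tcp_rot: [3.141, -0.003, -3.065]
contact_force: [-0.6, -0.4, 0.5]
opening: 0.002
grasp_force: 0.0
```

Run:
```python
from h import *
from rig import optics
o,s,t=look()
a=s["color"][150:360,90:360,::-1];b=t["color"][120:330,190:460,::-1]
cv2.imwrite("pics/c4.png",cv2.resize(np.hstack([a,b]),(800,311)))
```

```text
L not seen
R not seen
H [568.6  53.  183.3] [0. 0.]
```

View pics/c4.png

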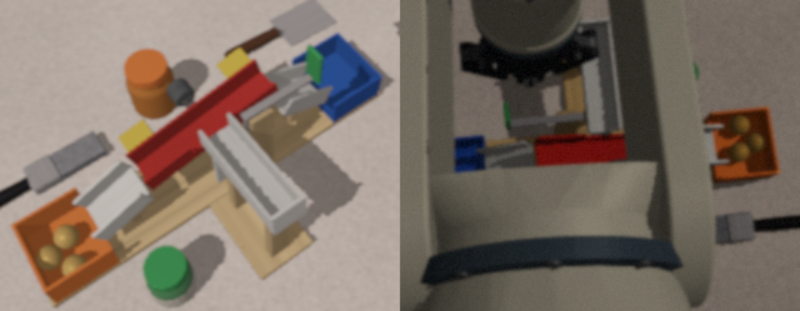

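All three balls lie in the orange tray (around (65,253) in the left half). The handle has moved about 45 mm, and the jars, scraper and brush look undisturbed. Handing in.

Call:
{"name": "play_rows", "arguments": {"dp": [[0,0,0],[0,0,0],[0,0,0],[0,0,0],[0,0,0]], "rot": [[0,0,0],[0,0,0],[0,0,0],[0,0,0],[0,0,0]]}}

```text
clock: 8.92
eef_pos: [563.5, 21.3, 369.3]
tcp_rot: [-3.142, 0.0, -3.065]
contact_force: [0.7, 0.6, 0.7]
opening: 0.002
grasp_force: 0.0
```

```bash
python3 -c "
from rig import r
print(r.sign_off())"
```

```text
the job is handed in; nothing more can be done
None
```

The job is handed in at 8.9 s: the gate is rocked to the right, the feed stop is fully open and all three balls are in the orange tray; the fingertip push peaked at a measured 63 N against the end stop (wrist limit 120 N).

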